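Set the code switches of the porch-light receiver

ROBOT

A 6-joint arm with a two-finger parallel gripper is mounted at the origin on the work surface. World frame = base frame: x ahead of the robot, y to its left, z up, the work surface at z = 0. Lengths are in m, angles in rad, forces in N, time in s.
With the tool pointing down it reaches from about 0.375 to 0.975 m from the base axis. Payload 3.8 kg.
Tool frame: the origin (TCP) lies on the centre line of the jaws, within the pads' length; the fingertips stand 14 mm ahead of it and the grasp point (between the pads) lies 5 mm behind it; z points along the fingers, y is the line along which they close (so a half turn about z gives the same grasp; the last joint's range is limited). The gripper opens to 88 mm and grips with 3 to 60 N. Pads are 18 mm wide; open, the fingers measure 123 mm over their backs; the gripper's body (75 mm by 187 mm) begins 45 mm behind the grasp point.
Start: joints at [-1.157, 0.264, 1.604, -0, 1.274, -0.037], TCP at [0.294, -0.608, 0.253] pointing down, gripper open.
Joint ranges: [-2.63, 2.63], [-0.94, 2.18], [0.31, 2.57], [-1.31, 4.45], [0, 2.66], [-2.55, 2.55]. Speed limits (rad/s): [2.57, 2.57, 3.14, 3.14, 3.14, 3.14].

INTERFACE

Orientations are given as a rotation vector (axis times angle).
In Python, from cell import manip gives the robot as it stands.
- The arm moves only by the tool drive_tool, never from a script. Its argument "steps" is a list of rows, each an object with "linear": the shift along the tool's x, y, z in units of 0.15 m (1.0 is 0.15 m), a list of three; "delta_rot": the turn, a rotation vector about the tool's x, y, z in units of 2 pi rad (1.0 is 2 pi rad), a list of three. A call has 1 to 12 rows; each row shifts and turns the commanded pose from where the row before left it, along the tool's axes as they then stand; what a row does not reach is not made up. A row lasts 1/10 s, in which the tool goes at most 50 mm and 8.59 degrees, less where a joint would pass 70% of its speed; a pose out of reach is approached as far as the arm can. A call with a number of a shift or a turn outside -1 to 1 is refused whole. A call with a gripper value outside its range is refused whole. "claw" is the opening, from -1 (shut) to 1 (fully open), so that 0 is half open, set as the call begins (left out, the last holds). The fingers move at their own pace and stop on an object; "grip_force" is the grip in N (left out, the last holds). Time passes only in rows, so rows that do not move let the fingers close. It gives the time, the measured TCP pose, the force, the opening and the grip force at its end, in the units of the state.
- manip.sense(): the state, without advancing time (a new reading comes with each control period).
- manip.snapshot(name): name is "scene" or "top" or "wrist"; returns (picture, depth): 420x560x3 uint8, red, green, blue; 420x560 float32, m along the optical axis (not along the pixel's ray), 0 where there is no reading.
- manip.camera_model(name): a dict with "K" (3x3 intrinsics, pixels), "extrinsics" (4x4, takes a point from camera to world coordinates). Camera axes: x right, y down, z forward; pixel columns grow to the right and rows downward; lengths in m; the calibration is good to about 2 mm. A picture is of the moment at which its call begins: read the wrist's pose just before it. camera_model takes no time and is no camera call; for the wrist camera it gives the pose at the moment of the call.
- manip.sign_off(): hands the job in; it is judged then, once.
The state is a dict: "t": time; "joints": joint angles; "joint_velocities": joint speeds; "joint_efforts": joint torques, N m; "tcp_pos": TCP position; "tcp_rot": TCP orientation; "wrist_force": force on the tool from outside, world axes, zero at the start; "wrist_torque": the same for the moment, N m; "gripper_width": finger opening in m; "grip_force": force on a finger pad.
Only numpy, scipy, OpenCV 4.12 (cv2) and the standard library are available. Lean on these libraries where they do the work, as an engineer would, in place of code of your own. Each camera call takes 0.05 s, during which the arm holds its last target. There are 200 camera calls.

TASK

Change the code of the porch-light receiver that has the orange end cap (its look-alike has a blue cap). Counting from the orange end, its three slide switches must read on, off, on: slide the first fully on, the second fully off, and let the third stay on. On is towards the green stripe, off is away from it.

Things in the scene. Friction and masses are not known exactly. Their poses are not given: they have to be found in the camera images.
- receiver: Grey box fixed to the shelf, 130 (x) x 160 (y) x 40 mm high, orange cap 14 mm thick on its +y end. Origin: centre of the grey box's underside; z up. +x points to the lid edge with the green stripe (away from the robot, within 20 degrees), +y to the orange end. Flat lid; three switches in a row along y, 45 mm apart, one to three white dots at each. A blue-capped twin may stand in either place.
- switch1 (a joint): First switch, nearest the orange cap (one dot). It starts off or nearly so. White slide switch, 14 (x) x 16 x 28 mm tall, 41 to 69 mm above the shelf. Slides along the receiver's x only. Value in m: 0 = off (centre at receiver x = -0.014), 0.028 = on (x = +0.014, by the green stripe); centre at receiver y = +0.045. Slides at about 2 N, stays where left (no spring).
- switch2 (a joint): Second, middle switch (two dots). It starts on or nearly so. White slide switch, 14 (x) x 16 x 28 mm tall, 41 to 69 mm above the shelf. Slides along the receiver's x only. Value in m: 0 = off (centre at receiver x = -0.014), 0.028 = on (x = +0.014, by the green stripe); centre at receiver y = 0. Slides at about 2 N, stays where left (no spring).
- switch3 (a joint): Third switch, farthest from the orange cap (three dots). It starts on and must end on. White slide switch, 14 (x) x 16 x 28 mm tall, 41 to 69 mm above the shelf. Slides along the receiver's x only. Value in m: 0 = off (centre at receiver x = -0.014), 0.028 = on (x = +0.014, by the green stripe); centre at receiver y = -0.045. Slides at about 2 N, stays where left (no spring).
Mind the look-alikes: they are no part of the job. What is shaped like the receiver but turquoise is not meant.

How it is judged:
At the end, for the whole second after the job is handed in: On the orange-capped receiver the first and third switches are on and the second is off, each within 7 mm of its end stop (full travel 28 mm) (value of joint each of switch1, switch3 above 0.021 m and value of joint switch2 below 0.007 m); the robot touches nothing.
It also fails if it takes over 35 s, if anything falls off the work surface, if the arm or the gripper's body presses on something with over 40 N, if the wrist force passes 120 N, or if a joint passes its speed limit or range.

## Working session

There is one attempt and no reset: what is moved stays moved. The work goes in short steps, Python scripts to look and compute and a tool call to move; the robot and the scene stay as the last step left them, time stands still between calls to the robot, and variables do not carry over. Pictures are saved under pics/ and viewed, at most 10 in all, crops included, and the job is handed in when it is done.

Besides the shell and the picture viewer there is one more tool, called after ">>>" by a JSON object that holds its "api" and its "payload", one argument or row to a line. drive_tool: Moves the arm, as the interface text tells. Shifts and turns lie within -1 to 1; 1 stands for 0.15 m of shift or 2 pi rad of turn. Its arguments: {"type":"object","properties":{"steps":{"type":"array","items":{"type":"object","properties":{"linear":{"type":"array","items":{"type":"number"}},"delta_rot":{"type":"array","items":{"type":"number"}}}}},"claw":{"type":"number"},"grip_force":{"type":"number"}},"required":["steps"]}

```bash
mkdir -p pics; ls
python3 - <<'E'
from cell import manip
import cv2,numpy as np
for n in("scene","top"):
    im,d=manip.snapshot(n); c=manip.camera_model(n)
    np.savez(f"{n}.npz",im=im,d=d,K=c["K"],E=c["extrinsics"])
    cv2.imwrite(f"pics/{n}0.png",im[:,:,::-1])
    print(n,c["K"],c["extrinsics"])
print(manip.sense())
E
```

```text
pics
scene [[510.70633471   0.         278.73820155]
 [  0.         510.70633471 207.46778757]
 [  0.           0.           1.        ]] [[ 0.53408059  0.50737425 -0.67626126  1.21783647]
 [ 0.84526514 -0.30449025  0.43910424 -0.50990052]
 [ 0.01687523 -0.80613712 -0.5914881   0.71920933]
 [ 0.          0.          0.          1.        ]]
top [[492.28290409   0.         280.61215464]
 [  0.         492.28290409 212.32202495]
 [  0.           0.           1.        ]] [[ 0.01132485 -0.99276257  0.11955845  0.3613414 ]
 [-0.99948863 -0.01481427 -0.02833755  0.00676825]
 [ 0.02990363 -0.1191764  -0.99242267  0.9600042 ]
 [ 0.          0.          0.          1.        ]]
{'t': 0.1, 'joints': array([-1.15687744e+00,  2.64659726e-01,  1.60521621e+00,  3.53088141e-05,
        1.27368923e+00, -3.68860655e-02]), 'joint_velocities': array([ 0.00069886,  0.00059339, -0.00213413, -0.00034332,  0.00092618,
       -0.00090396]), 'joint_efforts': array([-1.33371236e-04, -5.03618395e+01, -3.58071721e+01,  7.30391080e-02,
        2.32614542e-02, -5.11286476e-05]), 'tcp_pos': array([ 0.29386567, -0.60700641,  0.25153612]), 'tcp_rot': array([-3.06023253e+00, -7.01691462e-01,  5.28244208e-04]), 'wrist_force': array([ 0.49322231, -0.14722875, -0.85770677]), 'wrist_torque': array([-0.06886103, -0.03301691, -0.02982536]), 'grip_force': 0.0, 'gripper_width': 0.08830842232202853}
```

View pics/scene0.png

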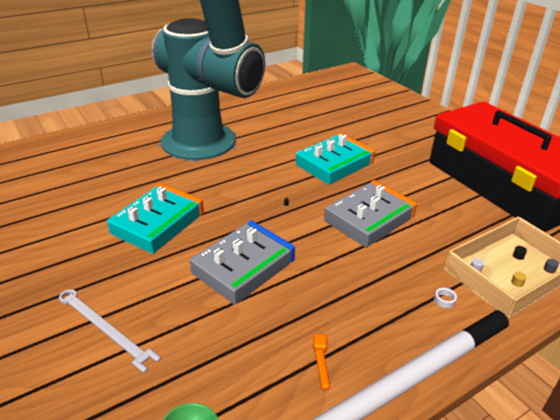

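View pics/top0.png

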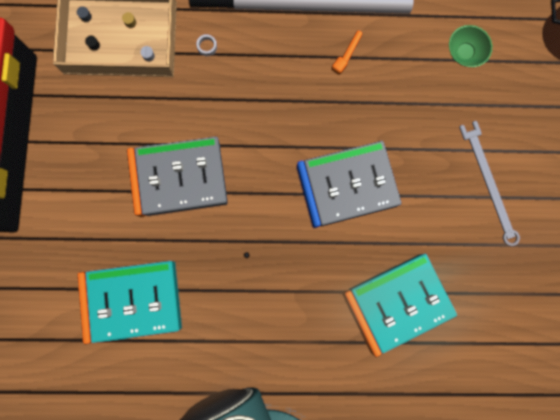

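Top view: the wanted receiver is grey with an orange cap at (180,177). Its switches are at (154,179), (177,166) and (201,161). It could be confused with the grey blue-capped one (350,185) and the turquoise orange-capped ones (130,302) and (400,305). In the scene view the target is at (370,212). Next I measure it.

```bash
cat > h.py <<'E'
import numpy as np,cv2
def ray(K,E,px,z):
    px=np.atleast_2d(px).astype(float)
    r=(E[:3,:3]@np.linalg.inv(K)@np.c_[px,np.ones(len(px))].T).T; o=E[:3,3]
    return o+r*((z-o[2])/r[:,2])[:,None]
def pts(K,E,d):
    v,u=np.indices(d.shape); p=np.stack([(u-K[0,2])/K[0,0]*d,(v-K[1,2])/K[1,1]*d,d],-1)
    return p@E[:3,:3].T+E[:3,3]
E
python3 - <<'E'
from h import *
for n,box in(("top",(120,125,235,225)),("scene",(315,175,425,250))):
    f=np.load(n+".npz");im,d,K,E=[f[k] for k in("im","d","K","E")]
    P=pts(K,E,d); hsv=cv2.cvtColor(im,cv2.COLOR_RGB2HSV)
    roi=np.zeros(d.shape,bool);x0,y0,x1,y1=box;roi[y0:y1,x0:x1]=1
    m={"green":cv2.inRange(hsv,(45,120,60),(75,255,255)),"orange":cv2.inRange(hsv,(5,200,180),(16,255,255)),"white":cv2.inRange(hsv,(0,0,170),(180,50,255)),"grey":cv2.inRange(hsv,(100,0,60),(140,60,150))}
    for k,v in m.items():
        v=((v>0)&roi).astype(np.uint8)
        N,l,s,c=cv2.connectedComponentsWithStats(v)
        for i in range(1,N):
            if s[i,4]<(8 if k=="white" else 60):continue
            q=P[(l==i)&(d>0)]; print(n,k,s[i],c[i].round(1),"P",np.median(q,0).round(3),"zmax",q[:,2].max().round(3))
            if k in("green","grey"):
                r=cv2.minAreaRect(np.argwhere(l==i)[:,::-1].astype(np.float32)); b=cv2.boxPoints(r)
                if n=="top": print(ray(K,E,b,.04).round(4))
E
```

```text
top green [138 139  76  16 435] [175.4 146.5] P [0.595 0.183 0.041] zmax 0.046
[[0.5893 0.2534 0.04  ]
 [0.6123 0.1117 0.04  ]
 [0.6012 0.1099 0.04  ]
 [0.5784 0.2515 0.04  ]]
top orange [128 149  13  66 404] [133.6 181.5] P [0.526 0.257 0.042] zmax 0.046
top white [197 157   9   8  55] [200.7 160.5] P [0.562 0.13  0.069] zmax 0.073
top white [172 161  10   8  58] [176.4 164.5] P [0.555 0.174 0.069] zmax 0.073
top white [149 176  10   8  55] [153.1 179.5] P [0.525 0.215 0.069] zmax 0.074
top white [201 196  12   5  32] [207.  198.3] P [0.497 0.119 0.041] zmax 0.045
top white [180 200   7   4  20] [183.1 201.6] P [0.489 0.163 0.041] zmax 0.044
top white [158 204   3   3   9] [159. 205.] P [0.483 0.208 0.04 ] zmax 0.044
top grey [ 137  141   89   73 4310] [181.  180.2] P [0.529 0.168 0.04 ] zmax 0.071
[[0.5816 0.2582 0.04  ]
 [0.6079 0.1011 0.04  ]
 [0.4892 0.0815 0.04  ]
 [0.4643 0.2365 0.04  ]]
scene green [365 204  45  28 216] [386.9 217.5] P [0.596 0.178 0.041] zmax 0.045
scene orange [371 180  47  38 161] [398.1 195.4] P [0.543 0.263 0.041] zmax 0.047
scene white [370 185  14  26 167] [375.7 197.1] P [0.547 0.181 0.061] zmax 0.072
scene white [363 187   4   4  12] [364.5 188.5] P [0.482 0.211 0.04 ] zmax 0.043
scene white [349 194   6   4  18] [351.5 195.5] P [0.489 0.166 0.04 ] zmax 0.043
scene white [334 200   9   6  29] [338.3 202.7] P [0.496 0.12  0.04 ] zmax 0.043
scene white [357 204  10  15  96] [360.4 210.1] P [0.565 0.124 0.06 ] zmax 0.072
scene grey [325 207  87  40 994] [366.3 227. ] P [0.598 0.104 0.023] zmax 0.042
```

```bash
cat >> h.py <<'E'
from scipy.spatial.transform import Rotation as R
C=np.array([.5415,.168]); TH=np.deg2rad(9.2)
def w(lx,ly,z): return np.r_[C+[lx*np.cos(TH)-ly*np.sin(TH),lx*np.sin(TH)+ly*np.cos(TH)],z]
def plan(s,target,nrot,n):
    p=s["tcp_pos"].copy(); Rc=R.from_rotvec(s["tcp_rot"])
    x=[np.sin(TH),-np.cos(TH),0];y=[np.cos(TH),np.sin(TH),0]
    Rt=R.from_matrix(np.c_[x,y,[0,0,-1]]); dr=(Rc.inv()*Rt).as_rotvec()
    st=(target-p)/n
    for i in range(n):
        l=(Rc.inv().apply(st)/.15).round(4); q=(dr/nrot/2/np.pi if i<nrot else np.zeros(3)).round(4)
        print(l.tolist(),q.tolist()); Rc=Rc*R.from_rotvec(q*2*np.pi)
E
python3 - <<'E'
from h import *
from cell import manip
plan(manip.sense(),w(-.05,.045,.20),10,18)
E
```

```text
Traceback (most recent call last):
  File "h.py", line 15, in plan
    Rt=R.from_matrix(np.c_[x,y,[0,0,-1]]); dr=(Rc.inv()*Rt).as_rotvec()
  File "scipy/spatial/transform/_rotation.pyx", line 1143, in scipy.spatial.transform._rotation.Rotation.from_matrix
ValueError: Non-positive determinant (left-handed or null coordinate frame) in rotation matrix 0: [[ 0.15988119  0.98713627  0.        ]
 [-0.98713627  0.15988119  0.        ]
 [ 0.          0.         -1.        ]].
```

```bash
sed -i 's/x=\[np.sin(TH),-np.cos(TH),0\]/x=[-np.sin(TH),np.cos(TH),0]/' h.py
python3 - <<'E'
from h import *
from cell import manip
plan(manip.sense(),w(-.05,.045,.20),10,18)
E
```

```text
[0.1946, -0.2396, 0.0196] [-0.0, -0.0, -0.0204]
[0.2237, -0.2128, 0.0196] [-0.0, -0.0, -0.0204]
[0.249, -0.1825, 0.0196] [-0.0, -0.0, -0.0204]
[0.2703, -0.1491, 0.0196] [-0.0, -0.0, -0.0204]
[0.2872, -0.1133, 0.0196] [-0.0, -0.0, -0.0204]
[0.2993, -0.0757, 0.0196] [-0.0, -0.0, -0.0204]
[0.3065, -0.0368, 0.0196] [-0.0, -0.0, -0.0204]
[0.3087, 0.0027, 0.0196] [-0.0, -0.0, -0.0204]
[0.3058, 0.0421, 0.0196] [-0.0, -0.0, -0.0204]
[0.2979, 0.0808, 0.0196] [-0.0, -0.0, -0.0204]
[0.2852, 0.1183, 0.0196] [0.0, 0.0, 0.0]
[0.2852, 0.1183, 0.0196] [0.0, 0.0, 0.0]
[0.2852, 0.1183, 0.0196] [0.0, 0.0, 0.0]
[0.2852, 0.1183, 0.0196] [0.0, 0.0, 0.0]
[0.2852, 0.1183, 0.0196] [0.0, 0.0, 0.0]
[0.2852, 0.1183, 0.0196] [0.0, 0.0, 0.0]
[0.2852, 0.1183, 0.0196] [0.0, 0.0, 0.0]
[0.2852, 0.1183, 0.0196] [0.0, 0.0, 0.0]
```

>>> {"api": "drive_tool", "payload": {
  "claw": -1,
  "grip_force": 10,
  "steps": [
    {"linear": [0.195,-0.24,0.02],"delta_rot": [0,0,-0.0204]},
    {"linear": [0.224,-0.213,0.02],"delta_rot": [0,0,-0.0204]},
    {"linear": [0.249,-0.183,0.02],"delta_rot": [0,0,-0.0204]},
    {"linear": [0.27,-0.149,0.02],"delta_rot": [0,0,-0.0204]},
    {"linear": [0.287,-0.113,0.02],"delta_rot": [0,0,-0.0204]},
    {"linear": [0.299,-0.076,0.02],"delta_rot": [0,0,-0.0204]},
    {"linear": [0.307,-0.037,0.02],"delta_rot": [0,0,-0.0204]},
    {"linear": [0.309,0.003,0.02],"delta_rot": [0,0,-0.0204]},
    {"linear": [0.306,0.042,0.02],"delta_rot": [0,0,-0.0204]},
    {"linear": [0.298,0.081,0.02],"delta_rot": [0,0,-0.0204]}
  ]
}}

```text
t: 1.1
tcp_pos: [0.4, -0.1547, 0.2224]
tcp_rot: [-2.029, -2.398, -0.0]
wrist_force: [-0.1, 0.9, 0.0]
gripper_width: 0.0099
grip_force: 0.0
```

Run:
```python
from h import *
from cell import manip
s=manip.sense();print(s["tcp_pos"],s["joints"],s["gripper_width"]);plan(s,w(-.05,.045,.20),1,8)
```

```text
[ 0.40000836 -0.15472471  0.22236409] [-4.27259004e-01 -1.95496596e-01  2.13507412e+00  1.27619135e-04
  1.20203432e+00 -5.93807520e-01] 0.009868336982920762
[0.2834, 0.1194, 0.0187] [0.0, -0.0, 0.0009]
[0.2841, 0.1178, 0.0187] [0.0, 0.0, 0.0]
[0.2841, 0.1178, 0.0187] [0.0, 0.0, 0.0]
[0.2841, 0.1178, 0.0187] [0.0, 0.0, 0.0]
[0.2841, 0.1178, 0.0187] [0.0, 0.0, 0.0]
[0.2841, 0.1178, 0.0187] [0.0, 0.0, 0.0]
[0.2841, 0.1178, 0.0187] [0.0, 0.0, 0.0]
[0.2841, 0.1178, 0.0187] [0.0, 0.0, 0.0]
```

>>> {"api": "drive_tool", "payload": {
  "steps": [
    {"linear": [0.284,0.118,0.019],"delta_rot": [0,0,0.0009]},
    {"linear": [0.284,0.118,0.019]},
    {"linear": [0.284,0.118,0.019]},
    {"linear": [0.284,0.118,0.019]},
    {"linear": [0.284,0.118,0.019]},
    {"linear": [0.284,0.118,0.019]},
    {"linear": [0.284,0.118,0.019]},
    {"linear": [0.284,0.118,0.019]},
    {"linear": [0,0,0]}
  ]
}}

```text
schema error: expected keys linear, delta_rot
```

Run:
```python
from h import *
from cell import manip
s=manip.sense();print(s["tcp_pos"],s["tcp_rot"],s["gripper_width"],w(-.05,.045,.20))
c=manip.camera_model("wrist");im,d=manip.snapshot("wrist");K,E=c["K"],c["extrinsics"];print(E)
cv2.imwrite("pics/w1.png",im[:,:,::-1])
P=pts(K,E,d);hsv=cv2.cvtColor(im,cv2.COLOR_RGB2HSV)
for k,m in{"w":cv2.inRange(hsv,(0,0,170),(180,50,255)),"g":cv2.inRange(hsv,(45,120,60),(75,255,255)),"o":cv2.inRange(hsv,(5,200,150),(16,255,255))}.items():
    N,l,st,ce=cv2.connectedComponentsWithStats(m)
    for i in range(1,N):
        if st[i,4]<60: continue
        q=P[(l==i)&(d>0)]
        if k=="w": q=q[q[:,2]>q[:,2].max()-.006]
        loc=(q[:,:2]-C)@np.array([[np.cos(TH),-np.sin(TH)],[np.sin(TH),np.cos(TH)]])
        print(k,st[i,4],ce[i].round(),np.median(q,0).round(3),"local",np.median(loc,0).round(4),loc.min(0).round(3),loc.max(0).round(3))
```

```text
[ 0.40000836 -0.15472471  0.22236409] [-2.02899073e+00 -2.39843324e+00 -1.71786556e-04] 0.009868336982920762 [0.48494853 0.20442707 0.2       ]
[[ 9.86240180e-01  1.56982616e-01  5.18340212e-02  3.85749438e-01]
 [ 1.65318188e-01 -9.35648967e-01 -3.11818710e-01 -7.21596083e-02]
 [-4.51668301e-04  3.16097247e-01 -9.48726687e-01  3.53567126e-01]
 [ 0.00000000e+00  0.00000000e+00  0.00000000e+00  1.00000000e+00]]
w 121 [433. 172.] [ 0.513 -0.113  0.068] local [-0.0732 -0.2726] [-0.077 -0.28 ] [-0.069 -0.265]
w 140 [423. 173.] [ 0.505 -0.115  0.068] local [-0.0812 -0.2738] [-0.084 -0.281] [-0.078 -0.266]
w 119 [429. 226.] [ 0.523 -0.157  0.068] local [-0.0703 -0.3177] [-0.073 -0.325] [-0.067 -0.31 ]
w 104 [439. 225.] [ 0.531 -0.155  0.068] local [-0.0624 -0.3166] [-0.066 -0.325] [-0.059 -0.309]
w 116 [129. 242.] [ 0.279 -0.213  0.068] local [-0.3204 -0.3339] [-0.325 -0.341] [-0.316 -0.326]
w 85 [119. 245.] [ 0.271 -0.216  0.068] local [-0.3283 -0.3361] [-0.332 -0.343] [-0.325 -0.329]
w 928 [374. 272.] [ 0.498 -0.221  0.039] local [-0.1055 -0.3775] [-0.118 -0.398] [-0.085 -0.341]
w 108 [420. 275.] [ 0.528 -0.202  0.068] local [-0.0721 -0.3628] [-0.075 -0.371] [-0.069 -0.356]
w 95 [430. 274.] [ 0.536 -0.199  0.068] local [-0.0641 -0.3617] [-0.068 -0.369] [-0.061 -0.354]
w 102 [150. 287.] [ 0.298 -0.253  0.068] local [-0.3072 -0.3768] [-0.312 -0.384] [-0.303 -0.369]
w 74 [141. 290.] [ 0.291 -0.257  0.068] local [-0.3149 -0.3794] [-0.319 -0.387] [-0.31  -0.372]
g 2005 [490. 200.] [ 0.583 -0.132  0.04 ] local [-0.0072 -0.3025] [-0.02  -0.383] [ 0.006 -0.239]
g 1347 [214. 231.] [ 0.345 -0.202  0.04 ] local [-0.2537 -0.3339] [-0.272 -0.393] [-0.234 -0.288]
```

View pics/w1.png

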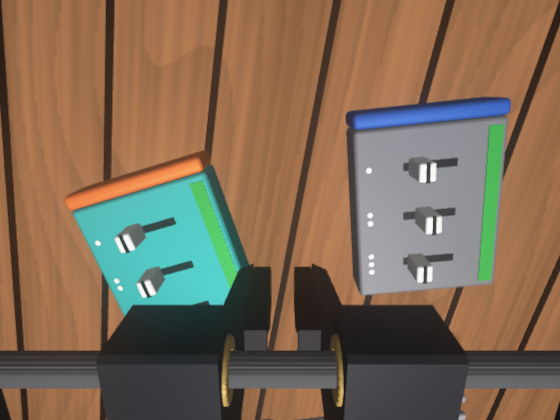

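The call was refused because every row needs both keys. This picture shows only the blue-capped decoy (430,200) and a turquoise one (160,250). I'll go most of the way and look at the target from there.

>>> {"api": "drive_tool", "payload": {
  "steps": [
    {"linear": [0.284,0.118,0.019],"delta_rot": [0,0,0.0009]},
    {"linear": [0.284,0.118,0.019],"delta_rot": [0,0,0]},
    {"linear": [0.284,0.118,0.019],"delta_rot": [0,0,0]},
    {"linear": [0.284,0.118,0.019],"delta_rot": [0,0,0]},
    {"linear": [0.284,0.118,0.019],"delta_rot": [0,0,0]},
    {"linear": [0,0,0],"delta_rot": [0,0,0]}
  ]
}}

```text
t: 1.75
tcp_pos: [0.4546, 0.0719, 0.2079]
tcp_rot: [-2.034, -2.392, -0.002]
wrist_force: [0.5, 0.1, 0.0]
gripper_width: 0.0003
grip_force: 0.0
```

```bash
cat > look.py <<'E'
import sys
from h import *
from cell import manip
s=manip.sense();print(s["tcp_pos"],s["tcp_rot"],s["gripper_width"])
c=manip.camera_model("wrist");im,d=manip.snapshot("wrist");K,E=c["K"],c["extrinsics"]
cv2.imwrite(sys.argv[1],im[:,:,::-1])
P=pts(K,E,d);hsv=cv2.cvtColor(im,cv2.COLOR_RGB2HSV)
for k,m in{"w":cv2.inRange(hsv,(0,0,150),(180,60,255)),"g":cv2.inRange(hsv,(45,120,60),(75,255,255)),"o":cv2.inRange(hsv,(5,200,150),(16,255,255))}.items():
    N,l,st,ce=cv2.connectedComponentsWithStats(m)
    for i in range(1,N):
        if st[i,4]<60: continue
        q=P[(l==i)&(d>0)]
        if k=="w": q=q[q[:,2]>q[:,2].max()-.006]
        loc=(q[:,:2]-C)@np.array([[np.cos(TH),-np.sin(TH)],[np.sin(TH),np.cos(TH)]])
        print(k,st[i,4],ce[i].round(),np.median(q,0).round(3),"local",np.median(loc,0).round(4),loc.min(0).round(3),loc.max(0).round(3))
        if k=="g":
            b=cv2.boxPoints(cv2.minAreaRect((q[:,:2]*1000).astype(np.float32)));print(b.round(1).tolist())
E
python3 look.py pics/w2.png
```

```text
[0.45457209 0.0719413  0.20793534] [-2.03378389e+00 -2.39240085e+00 -1.52329355e-03] 0.00031888885282291854
w 21593 [399.  97.] [0.55  0.178 0.068] local [0.0085 0.0086] [-0.015 -0.047] [0.021 0.059]
w 1278 [283. 404.] [ 0.505 -0.114  0.068] local [-0.0812 -0.272 ] [-0.084 -0.281] [-0.079 -0.265]
g 422 [192.  12.] [0.367 0.197 0.04 ] local [-0.1672  0.0564] [-0.174  0.048] [-0.161  0.065]
[[360.0, 204.5], [362.29998779296875, 188.0], [374.70001220703125, 189.6999969482422], [372.29998779296875, 206.1999969482422]]
g 2682 [486.  86.] [0.595 0.184 0.04 ] local [0.0547 0.0071] [ 0.049 -0.066] [0.062 0.065]
[[578.7999877929688, 239.89999389648438], [600.0999755859375, 110.5999984741211], [613.0, 112.69999694824219], [591.7000122070312, 242.0]]
g 192 [124. 401.] [ 0.328 -0.17   0.04 ] local [-0.2647 -0.2998] [-0.273 -0.324] [-0.133 -0.06 ]
[[311.3999938964844, -187.39999389648438], [335.20001220703125, -194.60000610351562], [420.29998779296875, 87.5], [396.5, 94.69999694824219]]
```

View pics/w2.png

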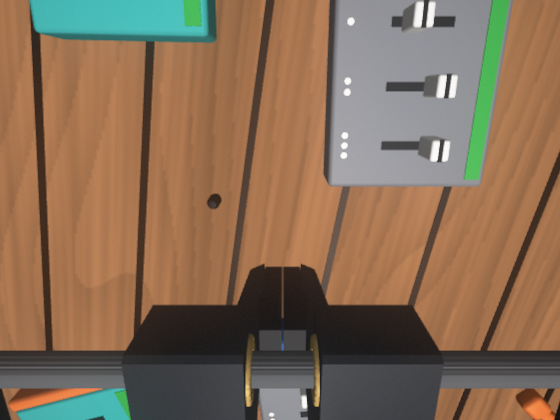

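Wrist view: target switches are at (425,15), (447,86) and (436,150), with the green stripe at (486,86). The lid angle is 9.3°, which agrees with the top view. I'll separate the switch tops by height.

```bash
cat > tops.py <<'E'
from h import *
from cell import manip
def tops(n="wrist"):
    c=manip.camera_model(n);im,d=manip.snapshot(n)
    q=pts(c["K"],c["extrinsics"],d)[(d>0)]; 
    loc=(q[:,:2]-C)@np.array([[np.cos(TH),-np.sin(TH)],[np.sin(TH),np.cos(TH)]])
    for y in(.045,0,-.045):
        m=(abs(loc[:,1]-y)<.018)&(abs(loc[:,0])<.04)&(q[:,2]>.064)&(q[:,2]<.075)
        if m.sum(): print(n,y,m.sum(),np.percentile(loc[m],2,axis=0).round(4),np.percentile(loc[m],98,axis=0).round(4),np.median(q[m,2]).round(4))
    m=(abs(q[:,2]-.04)<.003)&(abs(loc[:,1])<.03)&(abs(loc[:,0])<.1); print("lid x",np.percentile(loc[m,0],[.5,99.5]))
tops()
tops("top")
E
python3 tops.py
python3 - <<'E'
from h import *
from cell import manip
plan(manip.sense(),w(-.055,.045,.14),1,5)
E
```

```text
wrist 0.045 547 [-0.0151  0.0428] [-0.0019  0.0563] 0.0681
wrist 0 504 [ 0.006  -0.0018] [0.0193 0.0133] 0.0682
wrist -0.045 443 [ 0.0073 -0.0469] [ 0.0207 -0.0314] 0.0682
lid x [-0.06257992  0.06408251]
[0.1742, 0.0629, 0.0905] [-0.0002, 0.0001, -0.0006]
[0.1739, 0.0635, 0.0907] [0.0, 0.0, 0.0]
[0.1739, 0.0635, 0.0907] [0.0, 0.0, 0.0]
[0.1739, 0.0635, 0.0907] [0.0, 0.0, 0.0]
[0.1739, 0.0635, 0.0907] [0.0, 0.0, 0.0]Traceback (most recent call last):
  File "tops.py", line 12, in <module>
    tops("top")
    ~~~~^^^^^^^
  File "tops.py", line 10, in tops
    m=(abs(q[:,2]-.04)<.003)&(abs(loc[:,1])<.03)&(abs(loc[:,0])<.1); print("lid x",np.percentile(loc[m,0],[.5,99.5]))
                                                                                   ~~~~~~~~~~~~~^^^^^^^^^^^^^^^^^^^^
    return _quantile_unchecked(
        a, q, axis, out, overwrite_input, method, keepdims, weights)
    return _ureduce(a,
                    func=_quantile_ureduce_func,
    ...<5 lines>...
                    overwrite_input=overwrite_input,
                    method=method)
    r = func(a, **kwargs)
    result = _quantile(arr,
                       quantiles=q,
    ...<2 lines>...
                       out=out,
                       weights=wgt)
    slices_having_nans = np.isnan(arr[-1, ...])
                                  ~~~^^^^^^^^^
IndexError: index -1 is out of bounds for axis 0 with size 0
```

```bash
sed -i 's/C=np.array(.*; TH=.*/C=np.array([.5406,.1734]); TH=np.deg2rad(9.3)/' h.py
python3 - <<'E'
from h import *
from cell import manip
plan(manip.sense(),w(-.052,.045,.064),1,6)
E
```

```text
[0.1512, 0.0557, 0.1599] [-0.0002, 0.0001, -0.0008]
[0.1508, 0.0563, 0.16] [0.0, 0.0, 0.0]
[0.1508, 0.0563, 0.16] [0.0, 0.0, 0.0]
[0.1508, 0.0563, 0.16] [0.0, 0.0, 0.0]
[0.1508, 0.0563, 0.16] [0.0, 0.0, 0.0]
[0.1508, 0.0563, 0.16] [0.0, 0.0, 0.0]
```

>>> {"api": "drive_tool", "payload": {
  "steps": [
    {"linear": [0.302,0.113,0],"delta_rot": [0,0,-0.0008]},
    {"linear": [0.302,0.113,0],"delta_rot": [0,0,0]},
    {"linear": [0.302,0.113,0.1],"delta_rot": [0,0,0]},
    {"linear": [0,0,0.3],"delta_rot": [0,0,0]},
    {"linear": [0,0,0.3],"delta_rot": [0,0,0]},
    {"linear": [0,0,0.15],"delta_rot": [0,0,0]},
    {"linear": [0,0,0.11],"delta_rot": [0,0,0]},
    {"linear": [0,0,0],"delta_rot": [0,0,0]}
  ]
}}

```text
t: 2.7
tcp_pos: [0.4808, 0.2063, 0.0618]
tcp_rot: [-2.037, -2.388, 0.009]
wrist_force: [-0.5, -0.2, -0.2]
gripper_width: 0.0005
grip_force: 0.0
```

Run:
```python
from h import *
from cell import manip
s=manip.sense();print(s["tcp_pos"],s["wrist_force"])
plan(s,w(-.0125,.045,.064),1,1)
im,_=manip.snapshot("scene");cv2.imwrite("pics/s3.png",cv2.resize(im[130:270,290:460,::-1],None,fx=4,fy=4))
```

```text
[0.48079846 0.20626305 0.06179081] [-0.47466098 -0.21196551 -0.18730256]
[0.0205, 0.2745, -0.0165] [-0.001, 0.0003, -0.0007]
```

View pics/s3.png

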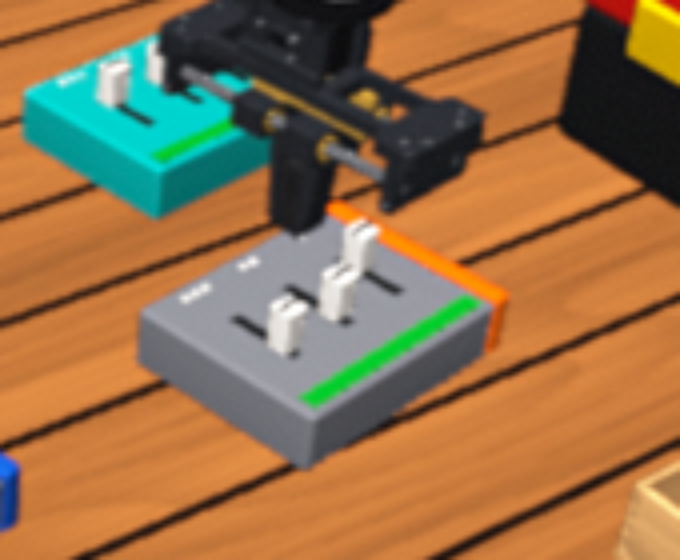

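The finger stands clear at crop (300,190), on the off side of switch 1 (360,240). I'll push it slowly towards the stripe.

>>> {"api": "drive_tool", "payload": {
  "steps": [
    {"linear": [0.02,0.04,-0.01],"delta_rot": [-0.001,0,-0.0007]},
    {"linear": [0,0.06,0],"delta_rot": [0,0,0]},
    {"linear": [0,0.06,0],"delta_rot": [0,0,0]},
    {"linear": [0,0.06,0],"delta_rot": [0,0,0]},
    {"linear": [0,0.05,0],"delta_rot": [0,0,0]},
    {"linear": [0,0,0],"delta_rot": [0,0,0]}
  ]
}}

```text
t: 3.35
tcp_pos: [0.5239, 0.2193, 0.0667]
tcp_rot: [2.027, 2.394, 0.01]
wrist_force: [-0.7, -0.2, -0.4]
gripper_width: 0.0005
grip_force: 0.0
```

```bash
sed -i 's/^tops("top")//;s/^tops()/tops("scene")/' tops.py; python3 tops.py;  python3 - <<'E'
from h import *
from cell import manip
s=manip.sense();print(s["tcp_pos"],s["wrist_force"])
plan(s,w(-.0125,.045,.064),1,1)
im,_=manip.snapshot("scene");cv2.imwrite("pics/s4.png",cv2.resize(im[130:270,290:460,::-1],None,fx=4,fy=4))
E
```

```text
scene 0.045 97 [-0.0227  0.0344] [0.0207 0.0541] 0.069
scene 0 40 [ 0.0072 -0.0112] [0.0211 0.0059] 0.0685
scene -0.045 41 [ 0.0076 -0.055 ] [ 0.0221 -0.0393] 0.0685
lid x [-0.06257581  0.06669352]
[0.52330138 0.21913991 0.06643971] [-0.47260188  0.18841892  1.10701585]
[-0.0195, -0.019, 0.0161] [0.0012, -0.0, 0.0005]
```

View pics/s4.png

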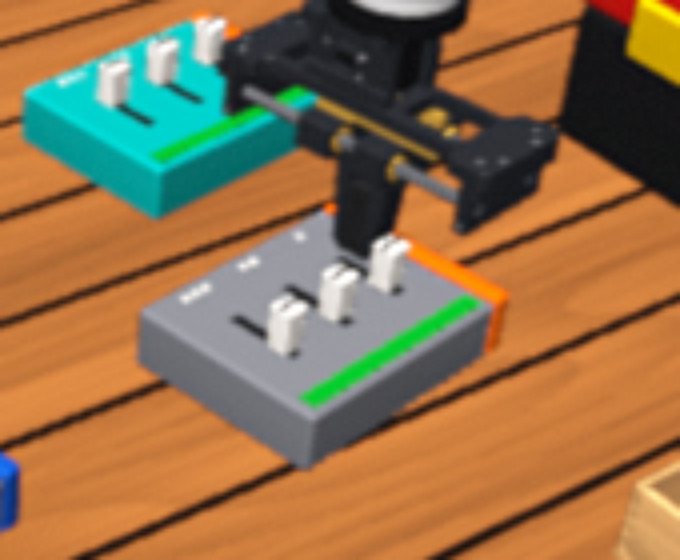

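Switch 1 at crop (388,265) now lines up with the two on switches. Next: back off, lift and cross to the stripe side of switch 2.

Run:
```python
from h import *
from cell import manip
plan(manip.sense(),w(.052,0,.064),1,1)
```

```text
[-0.3209, 0.4138, 0.0176] [0.0011, -0.0, 0.0005]
```

>>> {"api": "drive_tool", "payload": {
  "steps": [
    {"linear": [0,-0.06,0],"delta_rot": [0.0011,0,0.0005]},
    {"linear": [0,0,-0.15],"delta_rot": [0,0,0]},
    {"linear": [0,0,-0.15],"delta_rot": [0,0,0]},
    {"linear": [-0.107,0.158,0],"delta_rot": [0,0,0]},
    {"linear": [-0.107,0.158,0],"delta_rot": [0,0,0]},
    {"linear": [-0.107,0.158,0],"delta_rot": [0,0,0]},
    {"linear": [0,0,0],"delta_rot": [0,0,0]}
  ]
}}

```text
t: 4.15
tcp_pos: [0.5937, 0.1802, 0.1117]
tcp_rot: [2.035, 2.391, 0.002]
wrist_force: [-0.8, 0.7, -0.1]
gripper_width: 0.0004
grip_force: 0.0
```

Run:
```python
from h import *
from cell import manip
s=manip.sense();print(s["wrist_force"]);plan(s,w(.052,0,.064),1,1)
```

```text
[-0.83504367  0.66727505 -0.08964857]
[0.0125, -0.0104, 0.318] [0.0003, 0.0001, -0.0003]
```

Descend, then push −x: the finger centre goes from .052 to .0125 (−.263 units).

>>> {"api": "drive_tool", "payload": {
  "steps": [
    {"linear": [0.012,-0.01,0.16],"delta_rot": [0,0,0]},
    {"linear": [0,0,0.1],"delta_rot": [0,0,0]},
    {"linear": [0,0,0.055],"delta_rot": [0,0,0]},
    {"linear": [0,-0.04,0],"delta_rot": [0,0,0]},
    {"linear": [0,-0.06,0],"delta_rot": [0,0,0]},
    {"linear": [0,-0.06,0],"delta_rot": [0,0,0]},
    {"linear": [0,-0.06,0],"delta_rot": [0,0,0]},
    {"linear": [0,-0.04,0],"delta_rot": [0,0,0]},
    {"linear": [0,0,0],"delta_rot": [0,0,0]}
  ]
}}

```text
t: 5.05
tcp_pos: [0.5503, 0.1765, 0.0647]
tcp_rot: [-2.034, -2.394, 0.001]
wrist_force: [0.1, 0.5, 0.1]
gripper_width: 0.0007
grip_force: 0.0
```

```bash
python3 tops.py;  python3 - <<'E'
from h import *
from cell import manip
s=manip.sense();print(s["tcp_pos"],s["wrist_force"])
plan(s,w(.0125,0,.064),1,1)
E
```

```text
scene 0.045 33 [0.0067 0.0338] [0.0204 0.0503] 0.0679
scene 0 89 [-0.0179 -0.011 ] [0.0259 0.0091] 0.0694
scene -0.045 39 [ 0.0086 -0.0542] [ 0.0224 -0.0396] 0.0689
lid x [-0.06217266  0.06692845]
[0.55047901 0.17650225 0.06452774] [ 0.09154726  0.31472211 -0.38441024]
[-0.0098, 0.015, 0.0035] [-0.0001, 0.0, 0.0]
```

>>> {"api": "drive_tool", "payload": {
  "steps": [
    {"linear": [0,-0.013,0],"delta_rot": [0,0,0]},
    {"linear": [0,0,0],"delta_rot": [0,0,0]},
    {"linear": [0,0.06,0],"delta_rot": [0,0,0]},
    {"linear": [0,0,-0.2],"delta_rot": [0,0,0]},
    {"linear": [0,0,-0.3],"delta_rot": [0,0,0]},
    {"linear": [-0.3,0,-0.1],"delta_rot": [0,0,0]},
    {"linear": [-0.3,0,0],"delta_rot": [0,0,0]},
    {"linear": [-0.3,0,0],"delta_rot": [0,0,0]},
    {"linear": [0,0,0],"delta_rot": [0,0,0]}
  ]
}}

```text
t: 6.0
tcp_pos: [0.5809, 0.04, 0.1542]
tcp_rot: [2.039, 2.389, -0.003]
wrist_force: [-0.8, 0.3, 0.1]
gripper_width: 0.0001
grip_force: 0.0
```

```bash
echo 'tops("wrist")' >> tops.py; python3 tops.py;  python3 - <<'E'
from h import *
from cell import manip
im,_=manip.snapshot("wrist");cv2.imwrite("pics/w5.png",im[:,:,::-1])
E
```

```text
scene 0.045 37 [0.0062 0.0357] [0.02   0.0514] 0.0685
scene 0 33 [-0.0172 -0.0098] [-0.0046  0.0054] 0.0682
scene -0.045 40 [ 0.0085 -0.0562] [ 0.0222 -0.0389] 0.0684
lid x [-0.06205775  0.06650777]
wrist 0 59 [-0.0186 -0.008 ] [-0.0068 -0.0069] 0.0665
wrist -0.045 759 [ 0.0078 -0.0525] [ 0.0211 -0.037 ] 0.0683
lid x [-0.06184911  0.06458046]
```

View pics/w5.png

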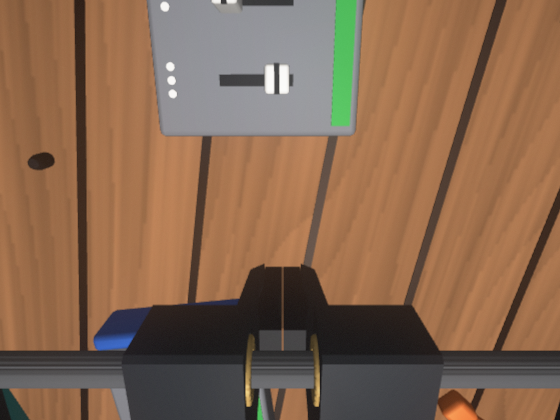

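The wrist view shows switch 3 on (277,78) and switch 2 moved to off (228,3). One numeric check from the top camera, which now has a clear view of most of it.

```bash
sed -i '/^tops/d' tops.py; sed -i 's/; print("lid x".*/; print(m.sum())/' tops.py; echo 'tops("top")' >> tops.py; python3 tops.py; python3 -c "
from cell import manip;import cv2;im,_=manip.snapshot('top');cv2.imwrite('pics/t6.png',cv2.resize(im[120:260,80:300,::-1],None,fx=3,fy=3))"
```

```text
37
```

View pics/t6.png

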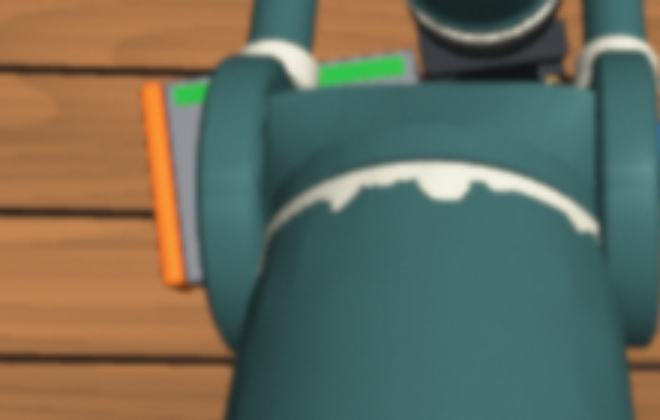

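The arm hides the switches from the top camera. The scene-camera measurement already puts switch 1 at about 0.026, switch 2 at about 0.002–0.003 and switch 3 at about 0.028, with the robot clear of everything, so I'm handing in.

```bash
python3 -c "
from cell import manip;print(manip.sign_off())"
```

```text
the job is handed in; nothing more can be done
None
```

I handed the job in with the orange-capped receiver's switches measured at on, off, on (about 26, 2–3 and 28 mm of the 28 mm travel) and the robot clear of everything; the hand-in returned no verdict.

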